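# Secure the pipe and blank off its open branch

## Robot

A 6-joint arm with a two-finger parallel gripper is mounted at the origin on the work surface. World frame = base frame: x ahead of the robot, y to its left, z up, the work surface at z = 0. Lengths are in mm, angles in rad, forces in N, time in s.
With the tool pointing down it reaches from about 275 to 825 mm from the base axis. Payload 4.9 kg.
Tool frame: the origin (TCP) lies at the very end of the fingers, on their centre line; the grasp point (between the pads) lies 19 mm behind it; z points along the fingers, y is the line along which they close (so a half turn about z gives the same grasp; the last joint's range is limited). The gripper opens to 85 mm and grips with 20 to 120 N. Pads are 22 mm wide; open, the fingers measure 114 mm over their backs; the gripper's body (76 mm by 85 mm) begins 54 mm behind the grasp point. The pads swing forward as they close: fully open they stand 13 mm farther back than shut.
Start: joints at [-1.356, 0.326, -0.193, 1.052, 0, 1.437], TCP at [187.986, -516.894, 231.281] pointing down, gripper open.
Joint ranges: [-2.65, 2.65], [-0.97, 1.79], [-1.3, 1.35], [-1.93, 2.1], [-1.47, 1.37], [-3.14, 3.14]. Speed limits (rad/s): [2.57, 2.57, 3.14, 3.14, 3.14, 3.14].

## Interface

Orientations are given as [roll, pitch, yaw] about the fixed x, y, z axes, in that order (R = Rz(yaw) Ry(pitch) Rx(roll)).
In Python, from bench import bot, solve_ik, imaging gives the robot as it stands. Calls block until the motion is done:
- bot.move_ptp(position, orientation): joint-space move of the TCP to a pose.
- bot.movel(position, rot=None, max_speed=150, threshold=None): straight line of the TCP; rot=None keeps the orientation; max_speed is the mean speed in mm/s. With threshold (N) it stops when the force on the tool has changed by that much, and returns True; else False.
- bot.move_j(angles): joint-space move.
- bot.grip(opening, effort=None): opening from 0.0 (shut) to 1.0 (fully open); effort is the grip in N (None keeps the last); returns when the fingers have stopped.
- bot.dwell(seconds).
- solve_ik(position, orientation): joint angles nearest the present ones, or None.
- bot.get_state(): the state.
- imaging.capture(name): name is "scene" or "top"; returns the picture (420x560x3 uint8, blue, green, red); there is no depth.
- imaging.camera_model(name): a dict with "K" (3x3 intrinsics, pixels), "position" and "rotation" of the camera in the world. Camera axes: x right, y up, looking along -z (the intrinsics and any distortion apply to the point x, -y, -z); pixel columns grow to the right and rows downward; lengths in mm; the calibration is good to about 2 mm. A picture is of the moment at which its call begins. camera_model takes no time and is no camera call.
A pose or a line that the arm cannot do raises bot.IKError and nothing moves.
- bot.sign_off(): hands the job in; it is judged then, once.
The state is a dict: "t": time; "qpos": joint angles; "joint_velocities": joint speeds; "effort": joint torques, N m; "tcp_pos": TCP position; "orientation": TCP orientation; "contact_force": force on the tool from outside, world axes, zero at the start; "wrist_torque": the same for the moment, N m; "opening": opening from 0.0 (shut) to 1.0 (fully open); "gripper_force": force on a finger pad.
Only numpy, scipy, OpenCV 4.12 (cv2) and the standard library are available. Lean on these libraries where they do the work, as an engineer would, in place of code of your own. Each camera call takes 0.05 s, during which the arm holds its last target. There are 200 camera calls.

## Task

Finish the pipe section on its board: first swing the open pipe clamp down over the pipe and press its thumb tab until it snaps fully shut. Then take the larger of the two ribbed caps, push it straight down onto the upright spigot of the tee until it clicks over the rubber ring, and keep pressing after the click so that it sits square and fully home on the hexagon collar. Finish while still holding the cap with the fingers and pressing it down firmly (5 N or more); leave the small cap, the loose valve and the loose elbow where they lie.

Things in the scene. Friction and masses are not known exactly. Their poses are not given: they have to be found in the camera images.
- station: Plywood board 140 x 270 mm, fixed, at a varying place and yaw, carrying a channel, two pipe clamps and a steel pipe 34 mm thick. Origin on the bench under the pipe's axis; own x across the pipe, own y along it. The pipe is level, its axis 80 mm up at own x = 0. Tee with spigot at own y = -85 mm, the OPEN clamp at +20 mm, a like clamp already shut at +110 mm.
- clamp (a joint): Hinge angle of the open clamp's upper half (rad): 0 = shut, grows as the thumb tab lifts; starts 0.5 to 1.0. The stiff hinge stays where left. A sprung hook bites from about 0.15 rad on: the rest needs a push of about 8 to 10 N on the thumb tab, snaps, and holds itself at 0 against a solid stop.
- clamp_hinge (a point): Point on the open clamp's hinge axis, mid-width, fixed to the board, 80 mm above the bench, 24 mm from the pipe's axis at own +x. Its axes are the board's: the hinge axis is own y; the thumb tab lies towards own -x.
- thumb_tab (a point): Middle of the upper face of the open clamp's thumb tab, a flat metal tab 24 mm wide (along the pipe). Moves with the clamp, 60 mm from the hinge axis; when shut, 36 mm from the pipe's axis at own -x and 84.5 mm above the bench, face level. The tab goes 9 mm farther out, and 14 mm in to the clamp's ring (outer radius 22 mm round the pipe's axis).
- cap_centre (a point): Centre, half-way up, of the larger ribbed grey plastic cap: a round cup, 41 mm outside diameter, 38 mm high, about 35 g, mouth down on the bench (this point is 19 mm above the mouth). z up; yaw does not matter. 32 mm deep inside, 28 mm bore at the snap lip. Starts at either of two places, the small cap at the other; only size tells them apart.
- collar: Hexagon collar on the tee's branch. Origin: centre of its upper face, 130 mm above the bench; z up. The cap's mouth rests on it when home. From it rises the spigot, 25 mm thick, 28 mm high, tip coned to 18 mm, with a rubber ring 31 mm wide 6 mm up. The cap meets resistance with its mouth 8 mm above the collar, rising to about 10-13 N, clicks at about 4 mm, then goes on to the collar.
- small_cap_centre (a point): Centre, half-way up (13 mm), of the small ribbed grey cap: 27 mm diameter, 26 mm high, too small for the spigot; stays where it is.
- valve: Loose steel ball valve with a blue lever lying on the bench, body 66 mm long, lever reaching 115 mm from its middle along own +y, 60 mm high; origin on the bench under the body's middle. Stays where it is.
- elbow: Loose steel pipe elbow lying on the bench, legs 40 mm along own x and y, 42 mm high; origin on the bench under its corner. Stays where it is.
Mind the look-alikes: they are no part of the job. What is shaped like the part that bears cap_centre but green or pink is not meant.

How it is judged (in metres and radians):
On the way, in this order (a step that is already met when the one before it is completed fails the run):
1. the clamp is snapped shut while the cap is still on the bench (value of joint clamp below 0.035 rad and height (world z) of cap_centre below 0.03 m), for 0.2 s.
2. the larger cap is past the click and home on the collar (horizontal distance between cap_centre and collar below 0.004 m and z of cap_centre in the frame of collar between 0.0155 and 0.0212 m), for 0.1 s.
At the end, for the whole second after the job is handed in: Clamp shut (under 0.035 rad); larger cap past the click, mouth within 2.2 mm of the collar and 4 mm of its axis, tilted under 0.08 rad; through the last second the fingers bear on the cap with over 4 N and the cap on the collar with over 4 N (all of step 2 and value of joint clamp below 0.035 rad and angle between cap_centre's own z axis and vertical below 0.08 rad and contact force between cap and collar above 4 N and contact force between the fingers and cap above 4 N); the arm keeps its last pose, push and grip.
It fails at once if the small cap, the loose valve or the loose elbow is shifted by more than 25 mm (distance of any of small_cap_centre, valve, elbow from where it was at the start of the episode above 0.025 m).
It also fails if it takes over 61 s, if anything falls off the work surface, if the arm or the gripper's body presses on something with over 40 N, if the wrist force passes 120 N, or if a joint passes its speed limit or range.

## Working session

There is one attempt and no reset: what is moved stays moved. The work goes in short steps, each a Python script; the robot and the scene stay as the last script left them, time stands still between calls to the robot, and variables do not carry over. Pictures are saved under pics/ and viewed, at most 10 in all, crops included, and the job is handed in when it is done.

```bash
ls; mkdir -p pics
python3 - <<'E'
from bench import bot, imaging
import cv2
for n in ("scene","top"):
    im=imaging.capture(n); cv2.imwrite(f"pics/{n}0.png",cv2.resize(im,(800,600),interpolation=cv2.INTER_CUBIC))
    cv2.imwrite(f"{n}_raw.png",im)
    m=imaging.camera_model(n); print(n,m)
print(bot.get_state())
E
```

```text
pics
scene {'K': array([[520.48047648,   0.        , 276.7676531 ],
       [  0.        , 520.48047648, 215.93483824],
       [  0.        ,   0.        ,   1.        ]]), 'position': array([1061.50469039, -630.12514177,  913.72882929]), 'rotation': array([ 0.80939565, -0.01938632,  0.63949981])}
top {'K': array([[437.69053327,   0.        , 287.84657725],
       [  0.        , 437.69053327, 210.63633409],
       [  0.        ,   0.        ,   1.        ]]), 'position': array([ 397.94781026,   44.42737272, 1100.08418945]), 'rotation': array([ 1.84074181e-01, -4.01981129e-04, -1.56974120e+00])}
{'t': 0.1, 'qpos': array([-1.35618826e+00,  3.26891326e-01, -1.93440560e-01,  1.05201711e+00,
       -1.85212539e-05,  1.43659830e+00]), 'joint_velocities': array([ 0.00058899, -0.00167903,  0.00042792, -0.00076434,  0.00028943,
       -0.00157314]), 'effort': array([ 1.67704355e-03, -4.44238758e+01,  2.63037640e+01,  7.86612625e-03,
       -1.27322760e-04, -3.97456319e-06]), 'tcp_pos': array([ 187.8744767 , -516.37828746,  230.58484866]), 'orientation': array([-3.14005147e+00, -1.89385585e-04,  3.48805964e-01]), 'contact_force': array([-1.24600764, -0.0174614 , -0.41960494]), 'wrist_torque': array([-0.01271299,  0.02891351, -0.03756034]), 'gripper_force': 0.0, 'opening': 0.9961947093672735}
```

View pics/scene0.png

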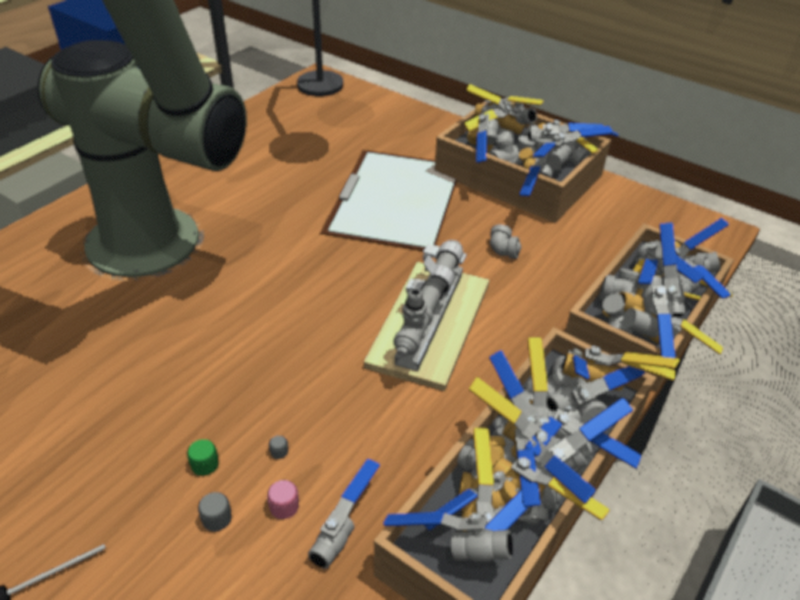

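View pics/top0.png

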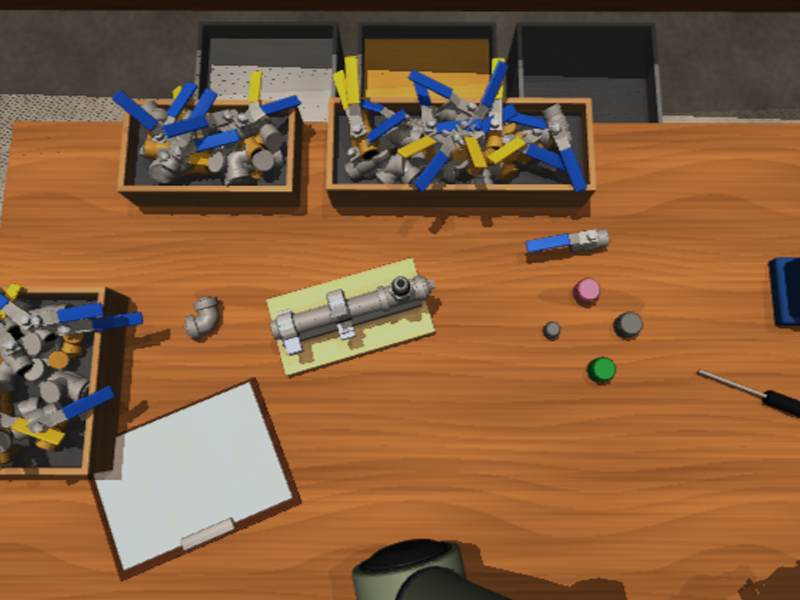

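The scene view shows the large grey cap at (214,511) and the small one at (278,446). In the top view the large cap is at (628,325), the small one at (552,330), the spigot at (401,287), the open clamp near (338,305) and the shut clamp near (288,325). I'll enlarge the board next.

```bash
cat > h.py <<'E'
import numpy as np, cv2
from scipy.spatial.transform import Rotation as R
from bench import bot, solve_ik, imaging
def cam(n):
    m=imaging.camera_model(n); return m["K"],np.array(m["position"]),R.from_euler("xyz",m["rotation"]).as_matrix()
def proj(n,p):
    K,c,r=cam(n); q=(np.atleast_2d(p)-c)@r; q=q*[1,-1,-1]; u=q@K.T; return u[:,:2]/u[:,2:]
def back(n,uv,z):
    K,c,r=cam(n); d=r@(np.linalg.inv(K)@[uv[0],uv[1],1]*[1,-1,-1]); return c+d*(z-c[2])/d[2]
E
python3 - <<'E'
from h import *
a=cv2.imread("top_raw.png"); b=cv2.imread("scene_raw.png")
# crops: top x 185..310,y 175..270 ; scene x 250..350,y160..275
cv2.imwrite("pics/c1.png",cv2.resize(a[178:268,185:310],None,fx=6.4,fy=6.4,interpolation=cv2.INTER_CUBIC))
cv2.imwrite("pics/c2.png",cv2.resize(b[160:275,250:350],None,fx=5,fy=5,interpolation=cv2.INTER_CUBIC))
print("cap top",back("top",(628*.7,325*.7),38),"small",back("top",(552*.7,330*.7),26))
print("cap scene",back("scene",(214*.7,503*.7),38)," small",back("scene",(278*.7,441*.7),26))
print("spigot",back("top",(401*.7,285*.7),158))
for p in [(266,298),(413,259),(434,332),(290,376)]: print(back("top",np.array(p)*.7,15))
for p in [(488,279),(365,366),(446,384)]: print("s",back("scene",np.array(p)*.7,15))
E
```

```text
cap top [ 554.06558959 -327.78701652   38.        ] small [ 546.93378406 -199.76117815   26.        ]
cap scene [ 559.86422218 -332.27983008   38.        ]  small [ 551.10578976 -200.83269115   26.        ]
spigot [598.2478263   59.98100174 158.        ]
[604.90852655 300.73120863  15.        ]
[676.17472649  41.08403164  15.        ]
[544.70253832   4.28446223  15.        ]
[467.86528893 253.32839667  15.        ]
s [600.18584128 304.14997261  15.        ]
s [554.31967465  -1.4495045   15.        ]
s [679.73033929  46.93529697  15.        ]
```

View pics/c1.png

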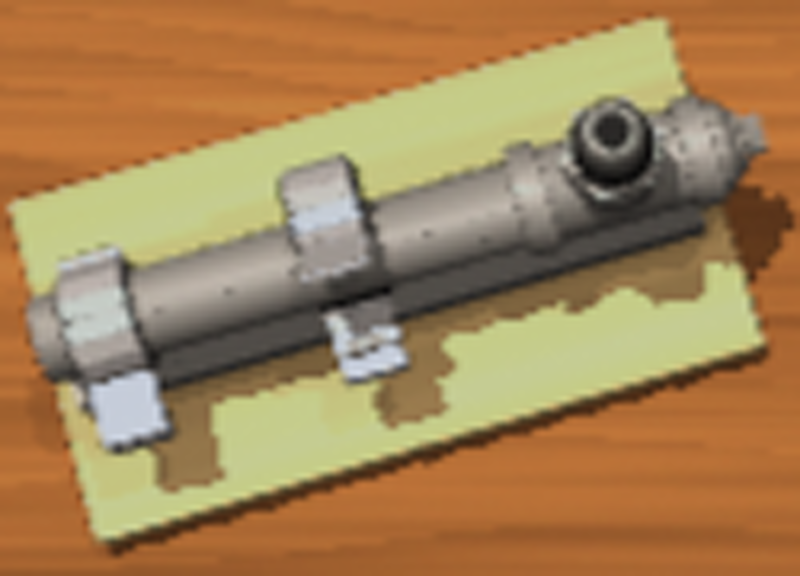

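View pics/c2.png

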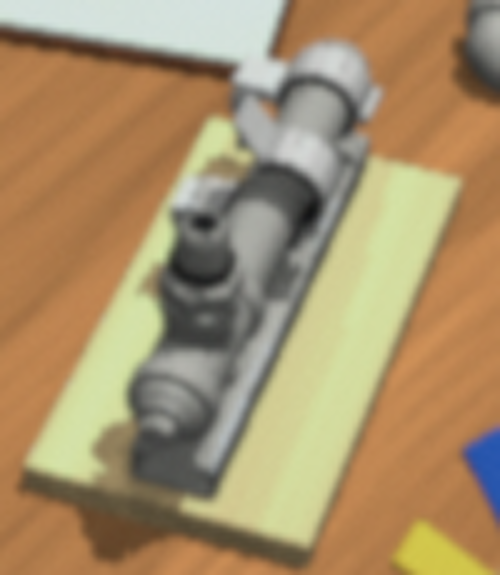

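Read in c1 pixels (6.4x), the spigot tip is at (610,132), the shut tab's corners are (90,385), (155,370), (172,437) and (110,450), and the board corners are (10,205), (665,18), (765,348) and (105,545). In c2 (5x) the spigot tip is at (203,222), the shut tab is at about (260,76), and the open clamp's ring is raised at about (300,160). Next I fit the station pose and the clamp angle.

Run:
```python
from h import *
from scipy.optimize import least_squares
T=lambda u,v:(185+u/6.4-.4,178+v/6.4-.4)
S=lambda u,v:(250+u/5-.4,160+v/5-.4)
obs=[("top",(0,-85,158),T(610,132)),("scene",(0,-85,158),S(203,222)),
("top",(-36,110,84.5),T(131,411)),("scene",(-36,110,84.5),S(260,76))]
cor=[("top",(-70,135),T(105,545)),("top",(70,135),T(10,205)),("top",(70,-135),T(665,18)),("top",(-70,-135),T(765,348)),
("scene",(-70,-135),S(25,472)),("scene",(70,-135),S(303,550)),("scene",(70,135),S(462,180)),]
def W(p,q):
    c,s=np.cos(p[2]),np.sin(p[2]); return np.array([p[0]+c*q[0]-s*q[1],p[1]+s*q[0]+c*q[1],q[2]])
def f(p,sel=("top","scene")):
    r=[(proj(n,W(p,q))[0]-uv) for n,q,uv in obs if n in sel]
    r+=[(proj(n,W(p,(*q,p[3])))[0]-uv) for n,q,uv in cor if n in sel]
    return np.concatenate(r)
for sel in (("top","scene"),("top",),("scene",)):
    s=least_squares(f,[575,150,.27,15],args=(sel,)); print(sel,s.x.round(3),s.fun.round(1),"spig",W(s.x,(0,-85,158)).round(1))
s=least_squares(f,[575,150,.27,15]).x
print([back(n,uv,158).round(1) for n,_,uv in obs[:2]])
for th in (0.4,.5,.6,.7,.8,.9,1.0):
    o=[]
    for r_,hh in((46,4.5),(69,4.5)):
      for dy in(-12,12):
        q=(24-r_*np.cos(th)+hh*np.sin(th)*1, 20+dy, 80+r_*np.sin(th)+hh*np.cos(th))
        u=proj("top",W(s,q))[0]; v=proj("scene",W(s,q))[0]
        o.append(((u-[185,178])*6.4).round().astype(int).tolist()+((v-[250,160])*5).round().astype(int).tolist())
    print(th,o)
# cap
for n,uv in (("top",(628,325)),("scene",(214,503))): print(n,back(n,np.array(uv)*.7,38).round(1))
a=cv2.imread("top_raw.png");b=cv2.imread("scene_raw.png")
c=np.hstack([cv2.resize(a[205:250,370:460],None,fx=4.44,fy=8.88/2*1,interpolation=3)[:200,:400],cv2.resize(b[295:385,130:220],(400,400),interpolation=3)[:200*2:1][0:200]]) if 0 else None
A=cv2.resize(a[200:260,380:460],(400,300),interpolation=3);B=cv2.resize(b[300:375,125:225],(400,300),interpolation=3)
cv2.imwrite("pics/c3.png",np.hstack([A,B]))
```

```text
('top', 'scene') [5.75643e+02 1.47507e+02 2.92000e-01 1.93990e+01] [-2.   0.5  0.7 -0.9 -2.4  1.5 -0.4 -1.9  0.3 -0.5  1.1 -1.   1.7 -1.6
  2.2 -0.9 -1.6 -0.3  0.7  0.6 -0.5  0.5] spig [600.1  66.1 158. ]
('top',) [5.75697e+02 1.48090e+02 2.92000e-01 1.21720e+01] [-2.3  0.4 -2.7  1.5  0.7 -0.3  1.5 -0.4  1.4 -0.9  1.9 -0.5] spig [600.2  66.7 158. ]
('scene',) [5.78417e+02 1.44209e+02 2.90000e-01 2.46260e+01] [ 0.8  0.4 -0.2 -0.9 -1.7 -0.5  0.9  0.6  0.1  0.1] spig [602.7  62.7 158. ]
[array([601.1,  61.7, 158. ]), array([600.6,  62.7, 158. ])]
0.4 [[364, 280, 230, 171], [300, 299, 246, 140], [377, 333, 189, 146], [312, 352, 205, 116]]
0.5 [[361, 272, 235, 166], [296, 291, 251, 135], [373, 321, 196, 138], [308, 340, 212, 108]]
0.6 [[358, 263, 241, 162], [293, 282, 257, 131], [368, 308, 204, 131], [303, 327, 221, 101]]
0.7 [[354, 253, 248, 158], [290, 272, 264, 127], [363, 294, 214, 125], [297, 313, 230, 94]]
0.8 [[351, 243, 255, 155], [286, 262, 271, 124], [358, 278, 224, 120], [292, 297, 241, 89]]
0.9 [[347, 232, 263, 152], [282, 251, 279, 121], [353, 261, 236, 115], [286, 281, 252, 85]]
1.0 [[343, 220, 272, 150], [278, 239, 287, 119], [347, 243, 249, 112], [280, 263, 264, 82]]
top [ 554.1 -327.8   38. ]
scene [ 559.9 -332.3   38. ]
```

View pics/c3.png

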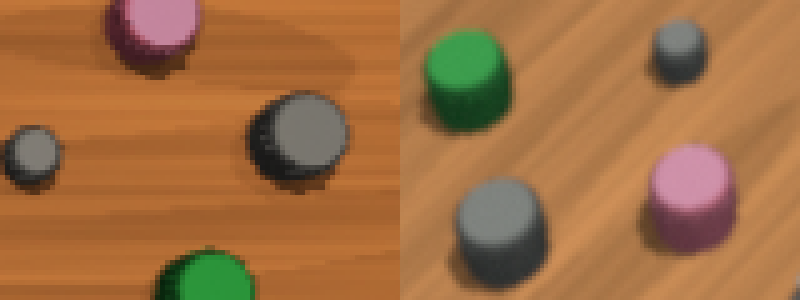

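The left half of c3 is the top view (5x), with the large cap's top face centred at (311,131) and the small cap's at (36,150). The right half is the scene view (4x), with the large cap's top face centred at (498,212) and the small cap's at (680,39). The board may not be centred on the station origin, so I'll refit from the pipe features only.

Run:
```python
from h import *
T=lambda u,v:(185+u/6.4-.4,178+v/6.4-.4)
sp=np.array([600.9,62.2]); tb=back("top",T(131,411),84.5)[:2]
d=tb-sp; L=np.hypot(*d); yaw=np.arctan2(d[1],d[0])-np.arctan2(195,-36); print("L",L,np.hypot(36,195),"yaw",yaw)
# board edges yaw
for n,f,ps in (("top",T,[((105,545),(765,348)),((10,205),(665,18))]),):
  for a,b in ps:
    e=back(n,f(*a),15)-back(n,f(*b),15); print("edge yaw",np.arctan2(-e[0],e[1]),np.hypot(*e[:2]))
c,s=np.cos(yaw),np.sin(yaw); M=np.array([[c,-s],[s,c]]); O=sp-M@[0,-85]; print("O",O)
W=lambda q:np.array([*(O+M@q[:2]),q[2]])
cap=[back("top",(380+311/5-.4,200+131/5-.4),38),back("scene",(125+(498-400)/4-.4,300+212/4-.4),38)]
sm=[back("top",(380+36/5-.4,200+150/5-.4),26),back("scene",(125+(680-400)/4-.4,300+39/4-.4),26)]
print(cap,sm)
a=cv2.resize(cv2.imread("top_raw.png")[178:268,195:285],(480,480),interpolation=3);b=cv2.resize(cv2.imread("scene_raw.png")[155:225,285:335],(320,448),interpolation=3);b=np.vstack([b,np.zeros((32,320,3),np.uint8)])
def dr(pts,col):
  for im,n,o,k in((a,"top",(195,178),480/90),(b,"scene",(285,155),6.4)):
    p=((proj(n,np.array([W(q) for q in pts]))-o+.5)*k).astype(np.int32); cv2.polylines(im,[p],True,col,1)
ring=lambda y,z,r,x=0:[(x+r*np.cos(t),y+r*np.sin(t),z) for t in np.linspace(0,6.28,24)]
dr(ring(-85,158,9),(0,0,255)); dr(ring(-85,130,12.5),(0,0,255))
dr([(x,110+y,84.5) for x,y in((-22,-12),(-45,-12),(-45,12),(-22,12))],(255,0,0))
for th,col in((.7,(0,255,0)),(.95,(255,0,255))):
  dr([(24-r*np.cos(th)+4.5*np.sin(th),20+y,80+r*np.sin(th)+4.5*np.cos(th)) for r,y in((46,-12),(69,-12),(69,12),(46,12))],col)
cv2.imwrite("pics/c4.png",np.hstack([a,b]))
```

```text
L 195.6311491892507 198.2952344359289 yaw 0.2837942475180373
edge yaw 0.29280356468637486 266.1637597061108
edge yaw 0.28724145347491425 269.13511863912964
O [577.09998871 143.79999671]
[array([ 558.28309372, -333.44676358,   38.        ]), array([ 559.60743523, -333.83566483,   38.        ])] [array([ 550.43129914, -200.89224733,   26.        ]), array([ 552.23646822, -202.03895377,   26.        ])]
```

View pics/c4.png

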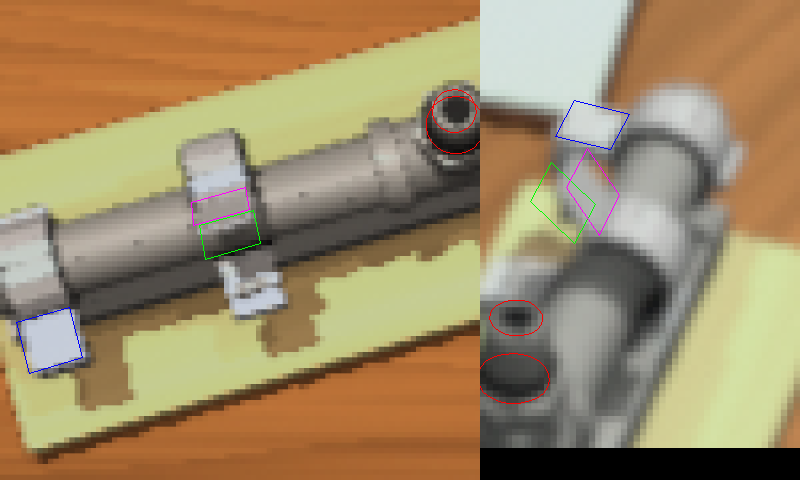

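The pipe-only fit sits well on the spigot and the shut tab. The open tab lies close to the magenta overlay, so the hinge angle is about 0.93. Next I press the clamp along its arc.

```bash
cat >> h.py <<'E'
YAW=0.287; O=np.array([577.1,143.8]); 
def W(x,y,z): 
    c,s=np.cos(YAW),np.sin(YAW); return [O[0]+c*x-s*y,O[1]+s*x+c*y,z]
DN=[np.pi,0,YAW]
def st():
    s=bot.get_state(); print(round(s["t"],2),s["tcp_pos"].round(1),s["contact_force"].round(1),round(s["opening"],3),round(s["gripper_force"],1),"q",s["qpos"].round(2))
E
python3 - <<'E'
from h import *
bot.grip(0.0,60)
bot.move_ptp(W(-16,20,160),DN); st()
for th in (1.0,.8,.6,.4,.22):
    r=bot.movel(W(24-60*np.cos(th)-3*(th>.5),20,80+69*np.sin(th)+4.5*np.cos(th)+1),max_speed=60,threshold=30); st()
    if r: print("hit",th); break
else:
    r=bot.movel(W(-37,20,82.5),max_speed=25,threshold=22); print(r); st()
im=imaging.capture("top");cv2.imwrite("t2.png",im);im=imaging.capture("scene");cv2.imwrite("s2.png",im)
E
```

```text
3.59 [556.4 157.6 160.1] [-0.6 -0.7  0.6] -0.001 0.0 q [ 0.15  0.43 -0.22  0.91 -0.    3.  ]
4.06 [560.1 159.6 140.8] [ 0.8 -0.2  0.1] 0.001 0.0 q [ 0.15  0.46 -0.24  0.88 -0.    3.01]
4.41 [551.1 157.1 133.7] [ 0.5  0.6 -0.3] 0.002 0.0 q [ 0.15  0.45 -0.27  0.85  0.    3.  ]
4.77 [543.7 154.9 123.3] [ 0.1 -0.6  0.3] 0.0 0.0 q [ 0.15  0.45 -0.31  0.82  0.    3.  ]
5.12 [541.  154.1 111.4] [-0.   0.2 -0.3] -0.001 0.0 q [ 0.15  0.46 -0.33  0.79  0.    3.  ]
5.47 [537.7 153.1  99.9] [ 0.1 -0.1  0.4] -0.003 0.0 q [ 0.15  0.46 -0.35  0.76  0.    3.  ]
True
6.17 [536.4 152.6  84.4] [-1.1 -0.1  8. ] -0.0 3.4 q [ 0.14  0.48 -0.37  0.72 -0.    3.  ]
```

Run:
```python
from h import *
bot.movel(W(-37,20,175),max_speed=150); bot.grip(.8)
bot.move_ptp([559,-333.6,120],DN); st()
a=cv2.resize(imaging.capture("top")[178:268,195:285],(480,480),interpolation=3);b=cv2.resize(imaging.capture("scene")[155:225,285:335],(320,448),interpolation=3);b=np.vstack([b,np.zeros((32,320,3),np.uint8)])
cv2.imwrite("pics/c5.png",np.hstack([a,b]))
```

```text
9.47 [ 559.5 -332.4  120.2] [-0.8  0.5  0.4] 0.798 0.0 q [-0.65  0.59 -0.06  0.92  0.    2.2 ]
```

View pics/c5.png

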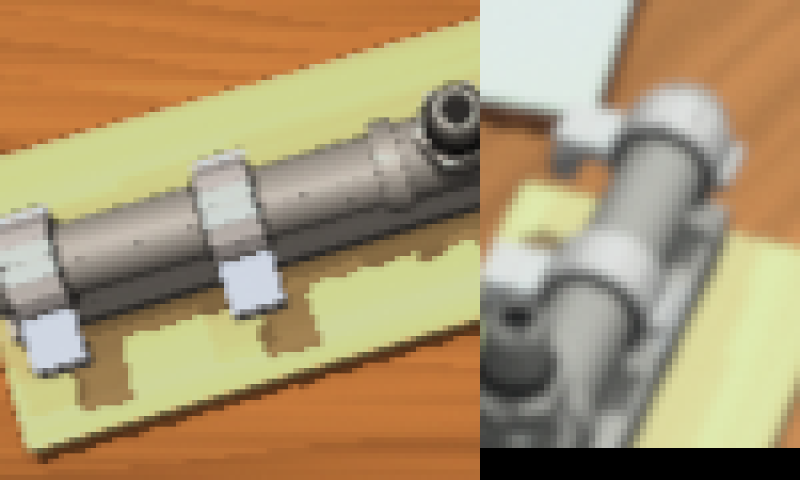

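c5 shows the clamp shut, with its tab level and matching the other clamp. Next I grasp the large cap and take it above the spigot.

Run:
```python
from h import *
c=(559,-333.6)
r=bot.movel([*c,3],max_speed=100,threshold=15); print(r); st()
if not r:
    bot.grip(0.2,80); st()
    bot.movel([*c,120],max_speed=120); st()
    bot.move_ptp(W(0,-85,200),DN); st()
    ts=[imaging.capture(n) for n in("top","scene")]
    u=[proj("top",W(0,-85,180))[0].astype(int),proj("scene",W(0,-85,170))[0].astype(int)]
    cv2.imwrite("pics/c6.png",np.hstack([cv2.resize(t[v[1]-40:v[1]+40,v[0]-40:v[0]+40],(400,400),interpolation=3) for t,v in zip(ts,u)])); print(u)
```

```text
False
10.88 [ 559.6 -334.     3.8] [-0.8 -0.  -0.7] 0.799 0.0 q [-0.65  0.72 -0.16  0.69 -0.    2.2 ]
11.25 [ 559.7 -334.     4.1] [-0.7  0.3  5.8] 0.458 80.8 q [-0.65  0.72 -0.16  0.69  0.    2.2 ]
12.38 [ 558.4 -333.2  119. ] [ 0.1  0.9 -1.3] 0.46 80.3 q [-0.65  0.6  -0.06  0.92 -0.    2.2 ]
13.88 [601.3  61.1 199.6] [-0.2  0.   0.8] 0.463 80.3 q [-0.02  0.45 -0.09  1.03 -0.    2.84]
[array([279, 196]), array([290, 200])]
```

View pics/c6.png

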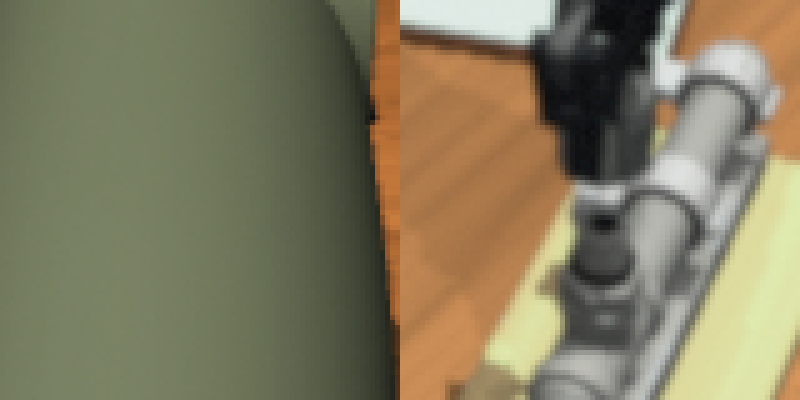

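The left half of c6 is blocked by the arm. In the right half the fingers are centred at about x=603, directly over the spigot tip at (603,220). I'll lower the cap with a force guard.

Run:
```python
from h import *
def w(): s=bot.get_state(); print("torque",s["wrist_torque"].round(2))
bot.movel(W(0,-85,166),max_speed=80); st(); w()
r=bot.movel(W(0,-85,145),max_speed=40,threshold=5); print(r); st(); w()
```

```text
14.55 [601.1  62.2 165.8] [ 1.1 -0.3  0.2] 0.459 80.3 q [-0.02  0.47 -0.14  0.96 -0.    2.84]
torque [-0.02  0.01  0.01]
False
15.22 [601.4  61.9 144.8] [ 1.7 -2.7 -2.1] 0.46 80.5 q [-0.02  0.49 -0.17  0.91 -0.    2.84]
torque [-0.56 -0.51  0.04]
```

Run:
```python
from h import *
p=np.array(W(0,-85,144.5))+[.8,-1.2,0]
bot.movel(p,max_speed=20); bot.dwell(.2); st()
for z in (142,140,138,136,134,133,132):
    p[2]=z; r=bot.movel(p,max_speed=20,threshold=28); st(); print(bot.get_state()["wrist_torque"].round(2))
    if r or bot.get_state()["contact_force"][2]>22: break
```

```text
15.68 [601.7  61.3 144.5] [-0.3  0.5  0.5] 0.463 80.6 q [-0.02  0.49 -0.17  0.91  0.    2.83]
15.95 [602.2  61.  142.1] [ 1.2 -1.   1. ] 0.457 80.8 q [-0.02  0.5  -0.17  0.9  -0.    2.83]
[-0.12 -0.13  0.01]
16.2 [602.6  61.  140.6] [ 0.2 -0.7  3.7] 0.46 81.2 q [-0.02  0.5  -0.17  0.9  -0.    2.83]
[-0.07 -0.15  0.02]
16.45 [602.3  61.  138. ] [ 1.9 -0.5  1.1] 0.461 80.8 q [-0.02  0.5  -0.18  0.89 -0.    2.83]
[-0.14 -0.4  -0.02]
16.7 [601.6  61.1 134.8] [ 3.8 -0.8 -6.8] 0.464 81.0 q [-0.02  0.5  -0.18  0.89  0.    2.83]
[-0.13 -0.78 -0.01]
16.95 [601.8  61.  134.1] [ 0.4 -0.3 -0.6] 0.458 81.7 q [-0.02  0.5  -0.18  0.89 -0.    2.83]
[-0.18 -0.21  0.04]
17.2 [601.9  61.  134.1] [-1.6 -0.4  6.9] 0.459 82.5 q [-0.02  0.5  -0.18  0.89 -0.    2.83]
[-0.17  0.28 -0.04]
17.45 [601.9  61.  134. ] [-4.  -1.4 12.4] 0.458 83.2 q [-0.02  0.5  -0.18  0.89 -0.    2.83]
[-0.2   0.79  0.01]
```

Run:
```python
from h import *
p=np.array(W(0,-85,131))+[.8,-1.2,0]
bot.movel(p,max_speed=10); st(); bot.dwell(1.0); st(); s=bot.get_state(); print(s["orientation"].round(4),s["wrist_torque"].round(2))
b=imaging.capture("scene")[155:235,250:350]; cv2.imwrite("pics/c7.png",cv2.resize(b,(700,560),interpolation=3))
```

```text
17.7 [601.9  61.  134. ] [-6.7 -1.8 19.1] 0.46 83.8 q [-0.02  0.5  -0.18  0.88 -0.    2.83]
18.7 [601.9  61.  134. ] [-5.4 -0.7 18.4] 0.457 83.8 q [-0.02  0.5  -0.18  0.88 -0.    2.83]
[ 3.1407e+00 -1.4000e-03  2.8710e-01] [-0.25  1.28 -0.  ]
```

View pics/c7.png

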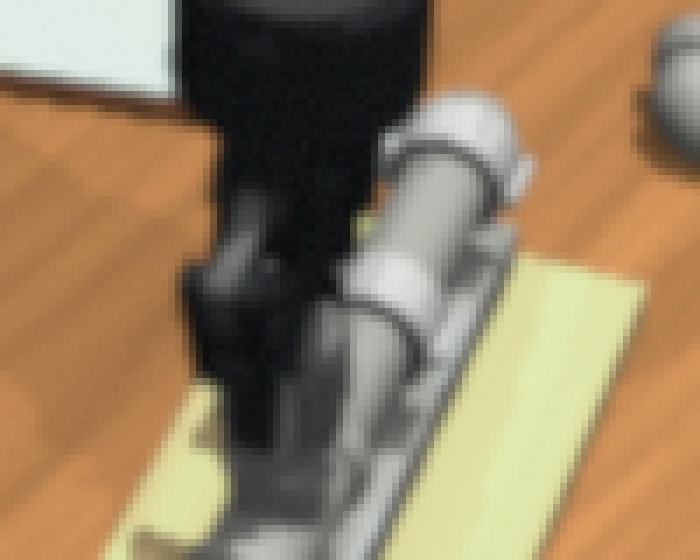

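c7 shows the cap held upright between the fingers at about (310,400), seated on the collar, with the clamp shut. The TCP stands at 134.0 mm against 4.0 mm when the cap was gripped on the bench. That puts the cap's mouth at 130 mm, the collar's height, with a steady 18 N push.

```bash
python3 -c "
from h import *
print(bot.sign_off())"
```

```text
the job is handed in; nothing more can be done
None
```

The job is handed in: the clamp is snapped shut, and the larger cap sits fully home on the collar, still gripped and pressed down with about 18 N; no verdict came back.

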